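# Tip the spacer disc down its tray and weigh it

## Task

One of the two blue tipping trays holds a solid steel spacer disc (the other holds a ring with a hole). Lift that tray's handle bar until the disc slides down into the narrow mouth at the low end, let the tray back down, then take the disc by its edge at the mouth and set it down flat in the middle of the scale's round pan, without dropping it.

Things in the scene. Friction and masses are not known exactly. Their poses are not given: they have to be found in the camera images.
- disc_center (a point): Centre (half-way up) of a solid steel disc, 40 mm in diameter, 8 mm thick, about 0.08 kg, loose and flat on the floor of one of two equal blue trays with aluminium walls; the other tray holds a steel ring of the same outside size. On the slick floor it starts to slide at 9 to 14 degrees of tilt and reaches the mouth within about a second at 30 degrees.
- tray_bar (a point): Centre of the handle bar at the upper end of the disc's tray: level round steel bar, 12 mm thick, 60 mm free between its posts. Frame turns with the tray; tray down: x level from mouth to bar, y along the bar, z up. Hinge axis parallel to y, 165 mm along -x and 45 mm below. Tray floor top 41 mm below the bar's axis, walls 14 mm high; end wall 9 to 13 mm from the bar on the mouth side.
- tray_mouth (a point): Where the disc's centre rests at the tray's mouth (frame as the bar's; 150 mm along -x and 37 mm below the bar; 42 mm above the table). Tray 120 mm wide; two walls run together to an open mouth 28 mm wide that stops the disc, its front edge 5 mm out past floor and walls, nothing below it. Grip it from above along x: one finger before the mouth, one inside over the floor, 4 mm below this point.
- disc_tray (a joint): Tilt of the disc's tray in rad: 0 is level (down on its base), grows as the bar is lifted, stop at 0.7. The tray weighs 0.35 kg and sinks back slowly by itself when let go.
- pan (a point): Centre of the top face of the round steel pan on a grey parts scale: pan 150 mm in diameter, level, its top 60 mm above the table; z up. The scale is fixed and the pan does not give.
There are look-alikes about, which are no part of the job. What is shaped like the part that bears tray_bar but yellow is not meant.

How it is judged (in metres and radians):
On the way, in this order (a step that is already met when the one before it is completed fails the run):
1. the tray is tipped (more than 0.12 rad) and the disc has slid down to within 15 mm of its resting place at the mouth (value of joint disc_tray above 0.12 rad and distance between disc_center and tray_mouth below 0.015 m), for 0.1 s.
2. the fingers, still holding the disc, have lowered it over the pan to less than about 15 mm above it (contact force between the fingers and disc above 0.5 N and horizontal distance between disc_center and pan below 0.05 m and z of disc_center in the frame of pan below 0.02 m), for 0.05 s.
At the end, for the whole second after the job is handed in: The disc lies flat (within about 6 degrees) on the pan, let go, its centre within 40 mm of the pan's centre, and the tray it came from is back down (below 0.06 rad) (horizontal distance between disc_center and pan below 0.04 m and z of disc_center in the frame of pan between 0 and 0.008 m and value of joint disc_tray below 0.06 rad and (angle between disc_center's own z axis and vertical below 0.1 rad or angle between disc_center's own z axis and vertical above 3.0416 rad)); the robot touches nothing.
It also fails if it takes over 53 s, if anything falls off the work surface, if the arm or the gripper's body presses on something with over 40 N, if the wrist force passes 120 N, or if a joint passes its speed limit or range.

## Robot

A 6-joint arm with a two-finger parallel gripper is mounted at the origin on the work surface. World frame = base frame: x ahead of the robot, y to its left, z up, the work surface at z = 0. Lengths are in mm, angles in rad, forces in N, time in s.
With the tool pointing down it reaches from about 275 to 1000 mm from the base axis. Payload 8.4 kg.
Tool frame: the origin (TCP) lies at the centre of the arm's flange, where the gripper is bolted on; the fingertips stand 173 mm ahead of it and the grasp point (between the pads) lies 155 mm ahead of it; z points along the fingers, y is the direction in which the jaws open and shut (so a half turn about z gives the same grasp; the last joint's range is limited). The gripper opens to 85 mm and grips with 20 to 120 N. Pads are 22 mm wide; open, the fingers measure 114 mm over their backs; the gripper's body (76 mm by 85 mm) begins 54 mm behind the grasp point. The pads swing forward as they close: fully open they stand 13 mm farther back than shut.
Start: joints at [-0.002, 0.353, 1.633, -0, 1.155, -0.002], TCP at [625.004, -0, 404.681] pointing down, gripper open.
Joint ranges: [-2.63, 2.63], [-0.92, 2.1], [0.06, 2.66], [-1.3, 4.44], [0, 2.69], [-3.02, 3.02]. Speed limits (rad/s): [2.22, 2.22, 2.79, 3.14, 3.14, 3.14].

## Interface

Orientations are given as [roll, pitch, yaw] about the fixed x, y, z axes, in that order (R = Rz(yaw) Ry(pitch) Rx(roll)).
In Python, from rig import sense, grab_frame, camera_model, sign_off gives the robot as it stands. The module is installed in compiled form; this text tells all that it offers.
- The arm moves only by the tool step_arm, never from a script. Its argument "commands" is a list of rows, each a list of 3 entries, a list of its own where there are three numbers: the shift along the tool's x, y, z in mm, then the turn about the tool's z in rad, then the opening, from 0 (shut) to 1 (fully open). A call has 1 to 20 rows; each row shifts and turns the pose as measured when the row begins, along the tool's axes as they then stand; what a row does not reach is not made up. A row lasts 1/8 s, in which the tool goes at most 62.5 mm and 10.7 degrees, less where a joint would pass 70% of its speed; a pose out of reach is approached as far as the arm can. A call with a gripper value outside its range is refused whole. The fingers move at their own pace and stop on an object; "force" is the grip in N (left out, the last holds). Time passes only in rows, so rows that do not move let the fingers close. It gives the time, the measured TCP pose, the force and the opening at its end, in the units of the state.
- sense(): the state, without advancing time (a new reading comes with each control period).
- grab_frame(name): name is "scene" or "side" or "wrist"; returns the picture (400x640x3 uint8, blue, green, red); there is no depth.
- camera_model(name): a dict with "fx", "fy", "cx", "cy" (pixels), "R" (3x3) and "t" (3): a world point X has camera coordinates R X + t. Camera axes: x right, y down, z forward; pixel columns grow to the right and rows downward; lengths in mm; the calibration is good to about 2 mm. A picture is of the moment at which its call begins: read the wrist's pose just before it. camera_model takes no time and is no camera call; for the wrist camera it gives the pose at the moment of the call.
- sign_off(): hands the job in, once; it reports no verdict.
The state is a dict: "clock": time; "qpos": joint angles; "qvel": joint speeds; "joint_efforts": joint torques, N m; "eef_pos": TCP position; "tcp_rot": TCP orientation; "contact_force": force on the tool from outside, world axes, zero at the start; "wrist_torque": the same for the moment, N m; "opening": opening from 0.0 (shut) to 1.0 (fully open).
Only numpy, scipy, OpenCV 4.12 (cv2) and the standard library are available. Lean on these libraries where they do the work, as an engineer would, in place of code of your own. Each camera call takes 0.05 s, during which the arm holds its last target. There are 200 camera calls.

## Working session

There is one attempt and no reset: what is moved stays moved. The work goes in short steps, Python scripts to look and compute and a tool call to move; the robot and the scene stay as the last step left them, time stands still between calls to the robot, and variables do not carry over. Pictures are saved under pics/ and viewed, about 8 in all and at most 12, crops included, and the job is handed in when it is done.

Besides the shell and the picture viewer there is one more tool, called after ">>>" by a JSON object that holds its "fn" and its "kwargs", one argument or row to a line. step_arm: Moves the arm, as the interface text tells. Its arguments: {"type":"object","properties":{"commands":{"type":"array","items":{"type":"array"}},"force":{"type":"number"}},"required":["commands"]}

```bash
mkdir -p pics
python3 - <<'E'
from rig import *
import cv2, numpy as np
for n in("scene","side"):
    f=grab_frame(n); cv2.imwrite(f"pics/{n}0.png",f); m=camera_model(n); print(n,m)
print(sense())
E
```

```text
scene {'fx': 366.55501806332046, 'fy': 366.55501806332046, 'cx': 318.48830973749926, 'cy': 194.77499248202662, 'R': array([[-0.26492669,  0.96404118, -0.0209394 ],
       [ 0.58429436,  0.14321866, -0.79880443],
       [-0.76708145, -0.22385938, -0.60122627]]), 't': array([  90.5171381 , -169.14373003, 1201.65448982])}
side {'fx': 520.0896768873283, 'fy': 520.0896768873283, 'cx': 316.97108190689926, 'cy': 201.1762503375651, 'R': array([[-0.8837747 , -0.46789709, -0.0038205 ],
       [-0.32540304,  0.62045498, -0.71354641],
       [ 0.33623673, -0.62937106, -0.70059755]]), 't': array([ 343.7763656 ,  154.67472444, 1191.31053653])}
{'clock': 0.1, 'qpos': array([-2.40999741e-03,  3.53580295e-01,  1.63406255e+00, -2.83421184e-05,
        1.15521545e+00, -2.40105905e-03]), 'qvel': array([-2.91735920e-04, -1.31405795e-03, -1.31094156e-03,  5.01347269e-05,
        9.59187639e-04, -1.57091740e-03]), 'joint_efforts': array([ 4.27485766e-04, -6.06356549e+01, -3.42817569e+01, -7.40920814e-05,
        3.91241178e-03, -4.99377973e-05]), 'eef_pos': array([ 6.24784957e+02, -1.01185936e-02,  4.04034550e+02]), 'tcp_rot': array([-3.14032695e+00,  2.28762194e-05,  1.57079886e+00]), 'contact_force': array([-0.25873903,  0.43837123,  0.01239703]), 'wrist_torque': array([ 0.02332081, -0.04946805, -0.00421903]), 'opening': 1.0047632432444777}
```

View pics/scene0.png

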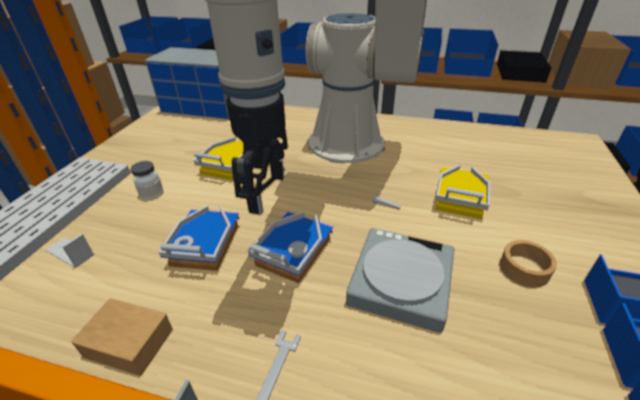

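View pics/side0.png

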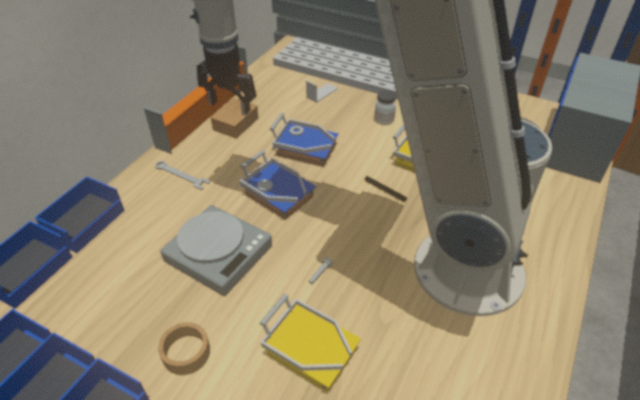

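The scene picture shows these candidates:
- Blue tray at (290,245), with what looks like a solid disc at (298,249).
- Blue tray at (200,237), with a ring at (184,241).
- Yellow trays at (222,158) and (463,190), which are not meant.

The side picture shows the same blue trays at (278,187) and (306,140). The scale is at scene (403,270) and side (215,240). I choose the blue tray at scene (290,245) and check it in one close crop.

Run:
```python
import cv2, numpy as np
a=cv2.imread("pics/scene0.png")[200:290,235:345]; b=cv2.imread("pics/side0.png")[140:230,225:335]
r=lambda x:cv2.resize(x,None,fx=6,fy=6,interpolation=cv2.INTER_CUBIC)
def grid(x,r0,c0):
    x=r(x)
    for c in range(0,110,10): cv2.putText(x,str(c0+c),(c*6,8),0,.3,(0,255,255),1); cv2.line(x,(c*6,0),(c*6,540),(90,90,90),1)
    for k in range(0,90,10): cv2.putText(x,str(r0+k),(0,k*6+4),0,.3,(0,255,255),1); cv2.line(x,(0,k*6),(660,k*6),(90,90,90),1)
    return x
o=np.vstack([grid(a,200,235),grid(b,140,225)])
cv2.imwrite("pics/crop1.png",cv2.resize(o,(480,600)) if 0 else o[:540]);cv2.imwrite("pics/crop2.png",o[540:])
```

```text
(no output)
```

View pics/crop1.png

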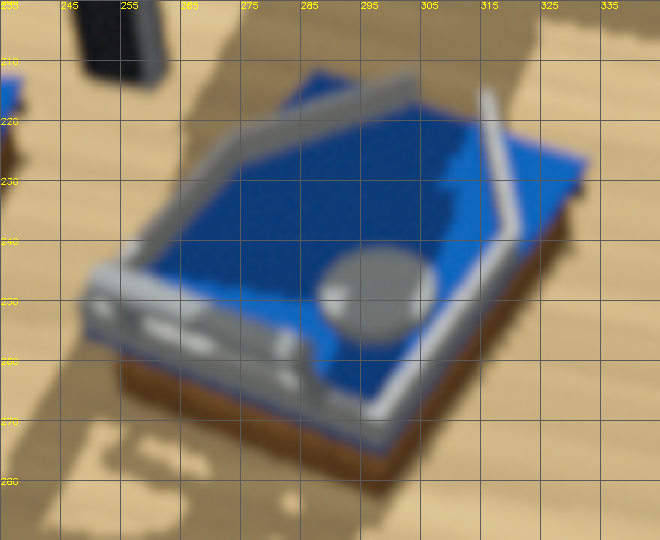

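View pics/crop2.png

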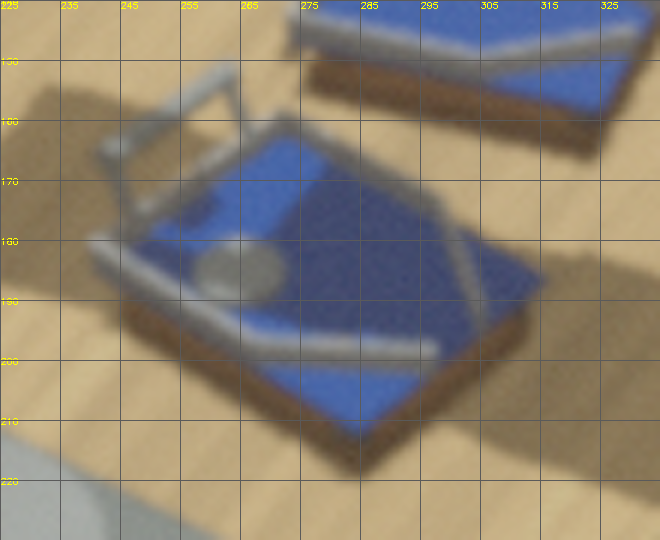

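The crops confirm a solid disc at scene (298,249) and side (264,185), with no hole. In the side view the bar runs from (243,164) to (263,151), and the mouth-end floor corners are at (285,212) and (316,187). Next I turn these into positions.

```bash
cat > h.py <<'E'
from rig import *
import cv2, numpy as np
def bp(n,uv,z,m=None):
    m=m or camera_model(n); d=m["R"].T@np.array([(uv[0]-m["cx"])/m["fx"],(uv[1]-m["cy"])/m["fy"],1]); c=-m["R"].T@m["t"]
    return (c+d*(z-c[2])/d[2]).round(1)
def pj(n,X,m=None):
    m=m or camera_model(n); p=m["R"]@np.asarray(X,float)+m["t"]; return np.array([m["cx"]+m["fx"]*p[0]/p[2],m["cy"]+m["fy"]*p[1]/p[2]]).round(1)
E
python3 - <<'E'
from h import *
for l,n,uv,z in [("barL","side",(243.5,164.5),79),("barR","side",(263.5,151),79),("barL","scene",(252,246),79),("barR","scene",(283,256),79),
 ("floorA","side",(285,212),38),("floorB","side",(316,187),38),("floorA","scene",(332.5,226.5),38),("floorB","scene",(288,212),38),
 ("wallA","side",(298,198),52),("wallA","scene",(315.5,215.5),52),("wallB","scene",(304,212.5),52),
 ("cornA","side",(241,180),52),("cornA","scene",(297,268),52),("cornB","side",(273,159.5),52),
 ("disc","side",(264.5,184),46),("disc","scene",(298,247),46)]: print(l,n,bp(n,uv,z))
for n,b in(("side",(160,205,275,290)),("scene",(345,230,460,330))):
    f=cv2.imread(f"pics/{n}0.png"); x0,y0,x1,y1=b
    g=cv2.cvtColor(f[y0:y1,x0:x1],6)
    for th in (130,140,150,160,170):
        c,_=cv2.findContours((g>th).astype('uint8'),0,1)
        best=max([k for k in c if len(k)>5],key=cv2.contourArea); e=cv2.fitEllipse(best); print(n,th,cv2.contourArea(best),np.round(e[0],1)+[x0,y0],np.round(e[1],1),bp(n,np.array(e[0])+[x0,y0],60))
E
```

```text
barL side [599.7   4.4  79. ]
barR side [583.4 -66.1  79. ]
barL scene [585.9 -66.6  79. ]
barR scene [596.2   1.7  79. ]
floorA side [441.   68.3  38. ]
floorB side [416. -46.  38.]
floorA scene [447.8  62.5  38. ]
floorB scene [423.6 -51.3  38. ]
wallA side [429.5  23.1  52. ]
wallA scene [436.1  20.1  52. ]
wallB scene [432.2  -8.5  52. ]
cornA side [591.5  33.2  52. ]
cornA scene [595.6  27.9  52. ]
cornB side [561.3 -74.7  52. ]
disc side [533.9  12.8  46. ]
disc scene [535.5  10.1  46. ]
side 130 7870.0 [215.2 244.8] [ 94.5 125.9] [515.9 247.9  60. ]
side 140 7131.5 [215.6 244.6] [ 93.3 122.8] [515.4 247.1  60. ]
side 150 5242.0 [223.  241.2] [ 78.5 126.9] [506.5 231.   60. ]
side 160 4978.0 [223.6 241.8] [ 76.8 127.2] [504.4 231.8  60. ]
side 170 956.0 [257.8 256.7] [39.  80.1] [412.6 232.7  60. ]
scene 130 8322.5 [408.6 269.3] [ 91.  140.6] [553.4 235.1  60. ]
scene 140 8104.5 [408.4 269.3] [ 91.9 138. ] [553.6 234.6  60. ]
scene 150 5483.5 [415.4 271.8] [ 88.  112.1] [556.5 247.8  60. ]
scene 160 5026.5 [418.3 273. ] [ 87.1 105.6] [558.1 253.1  60. ]
scene 170 4404.5 [412.6 262.8] [68.5 98.7] [535.2 241.2  60. ]
```

The tray points along x' ≈ (0.98,-0.2), the bar is near (591,-32,79) and the mouth near (444,0). First I move above the bar and turn to match the tray, then look with the wrist camera.

>>> {"fn": "step_arm", "kwargs": {
  "commands": [
    [[-16, -17, 30], 0.1, 1],
    [[-16, -17, 30], 0.1, 1],
    [[0, 0, 0], 0, 1],
    [[0, 0, 0], 0, 1]
  ]
}}

```text
clock: 0.6
eef_pos: [589.2, -30.3, 343.1]
tcp_rot: [-3.141, -0.0, 1.368]
contact_force: [-0.8, -0.4, -0.4]
opening: 0.997
```

Run:
```python
from h import *
s=sense(); print(s["eef_pos"],s["tcp_rot"],s["contact_force"])
m=camera_model("wrist"); print(m, -m["R"].T@m["t"])
f=grab_frame("wrist"); cv2.imwrite("pics/w0.png",f)
for X in [(591,-32,79),(444,0,42),(540,240,60)]: print(pj("wrist",X))
for n,uv in (("side",(210,240)),("scene",(403,273))): print(bp(n,uv,60))
```

```text
[589.15583065 -30.34963405 343.0538419 ] [-3.14100979e+00 -2.45906214e-04  1.36800975e+00] [-0.81274465 -0.432734   -0.358818  ]
{'fx': 344.7574817358909, 'fy': 344.7574817358909, 'cx': 319.5547906764653, 'cy': 202.70595739265545, 'R': array([[ 9.79937840e-01, -1.99303351e-01, -6.80805129e-05],
       [-1.90070809e-01, -9.34645787e-01,  3.00516789e-01],
       [-5.99576342e-02, -2.94474833e-01, -9.53776523e-01]]), 't': array([-583.9148894 ,   62.04991138,  346.52688088])} [604.77110411  43.66193945 311.82241005]
[322.1 207.5]
[136.5 190.8]
[ 130.  -254.4]
[534.7 241.7  60. ]
[565.1 225.7  60. ]
```

View pics/w0.png

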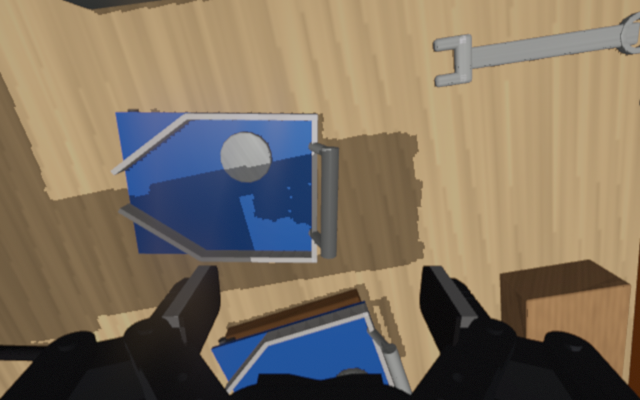

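The wrist view shows the solid disc at (246,157). The bar runs from (329,148) to (330,257), nearly vertical, so the yaw is aligned. The mouth wall ends are at (115,171) and (123,209).

Run:
```python
from h import *
b=[bp("wrist",u,79) for u in((329,148),(329.5,257))]; print(b,(b[0]+b[1])/2)
d=b[0]-b[1]; print("yaw bar",np.degrees(np.arctan2(-d[0],d[1])))
w=[bp("wrist",u,52) for u in((115,171.5),(123,209))]; print(w,(w[0]+w[1])/2)
f=[bp("wrist",u,38) for u in((117,112),(139,254))]; print(f); d=f[0]-f[1];print("yaw floor",np.degrees(np.arctan2(-d[0],d[1])))
c=[bp("wrist",u,52) for u in((318,114),(316,262))]; print("corn",c,(c[0]+c[1])/2); d=c[0]-c[1];print("yaw",np.degrees(np.arctan2(-d[0],d[1])))
```

```text
[array([603.9,   8.5,  79. ]), array([588.8, -71.2,  79. ])] [596.35 -31.35  79.  ]
yaw bar -10.728128791979312
[array([439.3,  19.5,  52. ]), array([434.1, -10.5,  52. ])] [436.7   4.5  52. ]
[array([449.3,  61.9,  38. ]), array([423.4, -55.4,  38. ])]
yaw floor -12.451206249361125
corn [array([600.7,  30.3,  52. ]), array([575. , -86.8,  52. ])] [587.85 -28.25  52.  ]
yaw -12.378479853078602
```

>>> {"fn": "step_arm", "kwargs": {
  "commands": [
    [[0, 3.5, 45], 0, 1],
    [[0, 3.5, 45], 0, 1],
    [[0, 0, 16], 0, 1],
    [[0, 0, 0], 0, 0],
    [[0, 0, 0], 0, 0],
    [[0, 0, 0], 0, 0],
    [[0, 0, 0], 0, 0],
    [[0, 0, 0], 0, 0],
    [[0, 0, 0], 0, 0]
  ],
  "force": 25
}}

```text
clock: 1.78
eef_pos: [596.5, -29.0, 243.2]
tcp_rot: [-3.138, -0.002, 1.373]
contact_force: [0.4, -0.5, -2.3]
opening: 0.123
```

Run:
```python
from h import *
s=sense(); print(s["eef_pos"],s["tcp_rot"],s["contact_force"],s["opening"])
np.save("grip.npy",s["eef_pos"])
a=np.arctan2(45,165);r=np.hypot(45,165)
prev=None
for t in np.arange(0,.61,.05): print(round(t,2),(r*np.cos(a+t)-165).round(1),(r*np.sin(a+t)-45).round(1))
```

```text
[596.45918771 -29.01312293 243.24590318] [-3.13812942e+00 -1.67328293e-03  1.37342908e+00] [ 0.3788458  -0.49815037 -2.29215342] 0.12291440406420125
0.0 0.0 0.0
0.05 -2.5 8.2
0.1 -5.3 16.2
0.15 -8.6 24.2
0.2 -12.2 31.9
0.25 -16.3 39.4
0.3 -20.7 46.8
0.35 -25.4 53.8
0.4 -30.5 60.7
0.45 -36.0 67.3
0.5 -41.8 73.6
0.55 -47.9 79.6
0.6 -54.2 85.3
```

Bar gripped at opening 0.123, about 10–12 mm. Now I lift along the arc.

>>> {"fn": "step_arm", "kwargs": {
  "commands": [
    [[0, -2.5, -8.2], 0, 0],
    [[0, -2.8, -8], 0, 0],
    [[0, -3.3, -8], 0, 0],
    [[0, -3.6, -7.7], 0, 0],
    [[0, -4.1, -7.5], 0, 0],
    [[0, 0, 0], 0, 0]
  ]
}}

```text
clock: 2.52
eef_pos: [579.2, -25.5, 286.1]
tcp_rot: [-3.138, -0.002, 1.373]
contact_force: [-1.6, 0.8, -3.9]
opening: 0.124
```

Run:
```python
from h import *
s=sense(); d=s["eef_pos"]-np.load("grip.npy"); print(d, d@[.979,-.203,0],s["contact_force"],s["opening"])
f=grab_frame("scene")[185:290,225:360]; g=grab_frame("wrist"); 
cv2.imwrite("pics/l1.png",np.hstack([cv2.resize(f,(514,400),interpolation=2),cv2.resize(g[:, :],(280,400))]))
```

```text
[-17.25529784   3.52266341  42.81365123] -17.608037258754113 [-1.60469243  0.77652938 -3.85029624] 0.12430705151187851
```

View pics/l1.png

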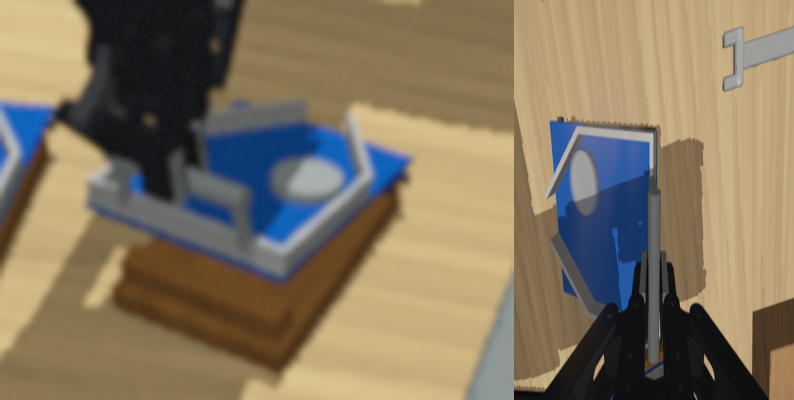

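The tray is tipped about 0.27 rad and the disc is already moving toward the mouth. I lift further and let it slide.

>>> {"fn": "step_arm", "kwargs": {
  "commands": [
    [[0, -4.4, -7.4], 0, 0],
    [[0, -4.7, -7], 0, 0],
    [[0, -5.1, -6.9], 0, 0],
    [[0, -5.5, -6.6], 0, 0],
    [[0, -5.8, -6.3], 0, 0],
    [[0, 0, 0], 0, 0],
    [[0, 0, 0], 0, 0],
    [[0, 0, 0], 0, 0],
    [[0, 0, 0], 0, 0],
    [[0, 0, 0], 0, 0],
    [[0, 0, 0], 0, 0],
    [[0, 0, 0], 0, 0],
    [[0, 0, 0], 0, 0],
    [[0, 0, 0], 0, 0]
  ]
}}

```text
clock: 4.38
eef_pos: [553.2, -20.0, 321.6]
tcp_rot: [-3.138, -0.003, 1.373]
contact_force: [-1.8, 2.2, -4.8]
opening: 0.129
```

Run:
```python
from h import *
s=sense(); d=s["eef_pos"]-np.load("grip.npy"); print(d, d@[.979,-.203,0],s["contact_force"],s["opening"])
f=grab_frame("scene")[185:290,225:360]; g=grab_frame("wrist")
cv2.imwrite("pics/l2.png",np.hstack([cv2.resize(f,(386,300),interpolation=2),g[0:300,0:400]]))
```

```text
[-43.26324482   8.96673997  78.33559573] -44.17496489029985 [-1.82264334  2.23947087 -4.75033076] 0.12929911722176926
```

View pics/l2.png

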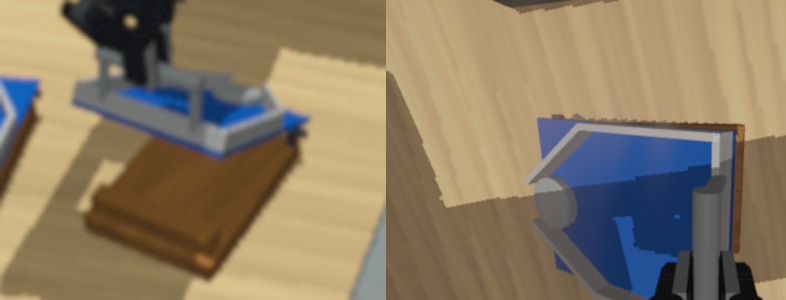

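The disc sits in the mouth. I lower the tray back along the arc.

>>> {"fn": "step_arm", "kwargs": {
  "commands": [
    [[0, 5.8, 6.3], 0, 0],
    [[0, 5.6, 6.6], 0, 0],
    [[0, 5.2, 6.9], 0, 0],
    [[0, 4.8, 7.1], 0, 0],
    [[0, 4.5, 7.4], 0, 0],
    [[0, 4.2, 7.5], 0, 0],
    [[0, 3.8, 7.6], 0, 0],
    [[0, 3.4, 7.8], 0, 0],
    [[0, 2.9, 8], 0, 0],
    [[0, 2.0, 6], 0, 0],
    [[0, 0, 0], 0, 0]
  ]
}}

```text
clock: 5.85
eef_pos: [597.1, -29.2, 245.5]
tcp_rot: [-3.136, -0.002, 1.373]
contact_force: [-1.1, 0.9, -1.0]
opening: 0.126
```

Run:
```python
from h import *
s=sense(); d=s["eef_pos"]-np.load("grip.npy"); print(d, d@[.979,-.203,0],s["contact_force"],s["opening"])
```

```text
[ 0.60116071 -0.17834068  2.26590125] 0.6247394956646065 [-1.14989977  0.86139331 -0.97145195] 0.12626606893186323
```

>>> {"fn": "step_arm", "kwargs": {
  "commands": [
    [[0, 0, 2], 0, 0],
    [[0, 0, 0], 0, 1],
    [[0, 0, 0], 0, 1],
    [[0, 0, 0], 0, 1],
    [[0, 0, 0], 0, 1],
    [[0, 0, -30], 0, 1],
    [[0, 0, -50], 0, 1],
    [[0, -40, -20], 0, 1],
    [[0, -50, 0], 0, 1],
    [[0, -50, 0], 0, 1],
    [[0, -10, 0], 0, 1],
    [[0, 0, 0], 0, 1],
    [[0, 0, 0], 0, 1]
  ]
}}

```text
clock: 7.48
eef_pos: [449.8, 0.2, 348.7]
tcp_rot: [3.138, -0.003, 1.373]
contact_force: [0.2, 0.2, 0.2]
opening: 1.0
```

Run:
```python
from h import *
s=sense(); print(s["eef_pos"],s["tcp_rot"],s["contact_force"],s["opening"])
g=grab_frame("wrist"); cv2.imwrite("pics/m1.png",g)
for X in [(596.4,-31.4,79),(450.5,.6,42),(450.5,.6,46)]: print(pj("wrist",X))
```

```text
[4.49837517e+02 1.89031120e-01 3.48735059e+02] [ 3.13848331e+00 -2.73353680e-03  1.37332887e+00] [0.18105231 0.21773986 0.16912613] 1.000339465070089
[522.7 207.4]
[318.1 190.1]
[318.1 191.4]
```

View pics/m1.png

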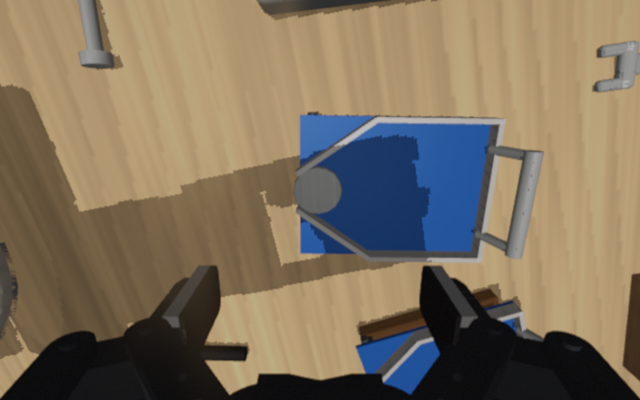

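The disc is at (318,191), exactly where the estimated mouth point projects, and the tray is down. I descend with the fingers partly closed and check the tips from near.

>>> {"fn": "step_arm", "kwargs": {
  "commands": [
    [[0, 0.5, 35], 0, 0.6],
    [[0, 0, 35], 0, 0.6],
    [[0, 0, 35], 0, 0.6],
    [[0, 0, 12], 0, 0.6],
    [[0, 0, 0], 0, 0.6],
    [[0, 0, 0], 0, 0.6]
  ]
}}

```text
clock: 8.28
eef_pos: [457.8, -0.6, 229.6]
tcp_rot: [3.133, -0.004, 1.372]
contact_force: [0.3, -0.4, 0.2]
opening: 0.602
```

Run:
```python
from h import *
s=sense(); print(s["eef_pos"],s["tcp_rot"],s["contact_force"],s["opening"])
g=grab_frame("wrist"); cv2.imwrite("pics/m2.png",cv2.resize(g[150:350,180:460],None,fx=2.8,fy=2.8,interpolation=2))
X=np.array([450.5,.6,46]); ty=np.array([.981,-.196,0]); tx=np.array([.196,.981,0]); p=s["eef_pos"]
for z in(162,166,170,173): print(z,[(pj("wrist",p+k*25.5*ty+11*tx-[0,0,z])-[180,150])*2.8 for k in(-1,1)])
print([(pj("wrist",X+k*20*ty)-[180,150])*2.8 for k in(-1,1)])
```

```text
[457.82521343  -0.56207592 229.64132835] [ 3.13267599 -0.0037195   1.37213429] [ 0.27041801 -0.44115869  0.1693149 ] 0.6016954846801331
162 [array([205.8, 301. ]), array([546.56, 299.6 ])]
166 [array([210.28, 289.24]), array([542.36, 288.12])]
170 [array([214.48, 278.04]), array([538.16, 276.92])]
173 [array([217.56, 270.2 ]), array([535.36, 269.08])]
[array([219.8 , 304.08]), array([449.4 , 303.24])]
```

View pics/m2.png

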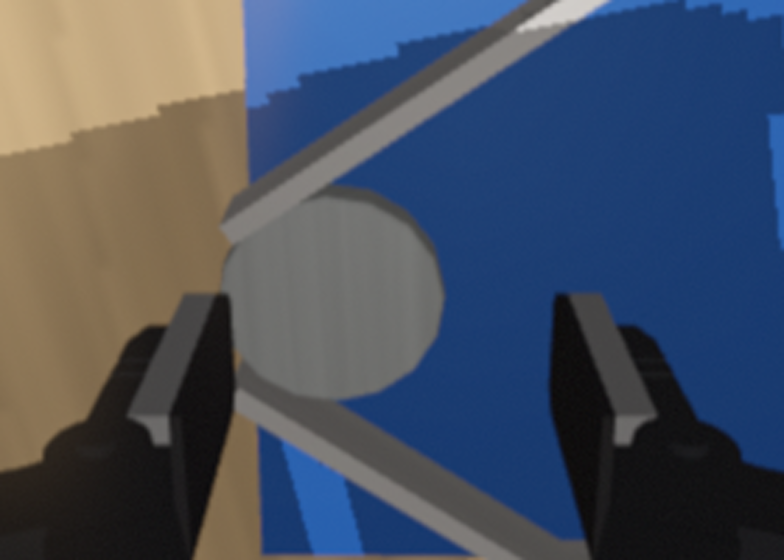

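The near view shows the disc centred at crop (332,297) and the fingers' mid-line at x≈393. I need to shift about 10 mm toward the mouth, then descend slowly.

>>> {"fn": "step_arm", "kwargs": {
  "commands": [
    [[0, -5, 0], 0, 0.6],
    [[0, -5, 0], 0, 0.6],
    [[0, 0, 5], 0, 0.6],
    [[0, 0, 5], 0, 0.6],
    [[0, 0, 0], 0, 0.6]
  ]
}}

```text
clock: 8.95
eef_pos: [447.9, 1.6, 221.0]
tcp_rot: [3.128, -0.005, 1.372]
contact_force: [0.3, 1.0, -0.5]
opening: 0.602
```

Run:
```python
from h import *
s=sense(); print(s["eef_pos"],s["tcp_rot"],s["contact_force"],s["opening"])
g=grab_frame("wrist"); cv2.imwrite("pics/m3.png",cv2.resize(g[150:350,180:460],None,fx=2.8,fy=2.8,interpolation=2))
```

```text
[447.94228792   1.64262998 221.03777429] [ 3.12849946 -0.00456954  1.37230506] [ 0.33459309  0.96560298 -0.52053984] 0.6016150363920335
```

View pics/m3.png

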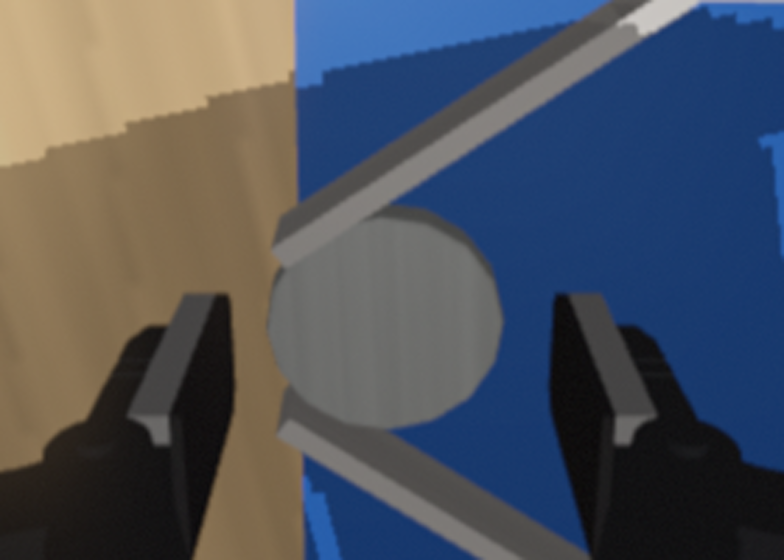

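The disc at (385,317) is nearly centred between the fingers. I shift 1 mm more, go down 12 mm and close.

>>> {"fn": "step_arm", "kwargs": {
  "commands": [
    [[0, -1.2, 4], 0, 0.6],
    [[0, 0, 4], 0, 0.6],
    [[0, 0, 3], 0, 0.6],
    [[0, 0, 0], 0, 0.6],
    [[0, 0, 0], 0, 0.3],
    [[0, 0, 0], 0, 0.3],
    [[0, 0, 0], 0, 0.3],
    [[0, 0, 0], 0, 0.3],
    [[0, 0, 0], 0, 0.3]
  ],
  "force": 40
}}

```text
clock: 10.12
eef_pos: [447.9, 1.8, 210.0]
tcp_rot: [3.126, -0.005, 1.372]
contact_force: [0.2, -1.0, -1.1]
opening: 0.441
```

>>> {"fn": "step_arm", "kwargs": {
  "commands": [
    [[0, 0, -4], 0, 0.3],
    [[0, 0, -10], 0, 0.3],
    [[0, 0, -20], 0, 0.3],
    [[0, 0, -30], 0, 0.3],
    [[0, 0, -40], 0, 0.3],
    [[20, 15, -20], 0, 0.3],
    [[40, 15, 0], 0, 0.3],
    [[0, 0, 0], 0, 0.3],
    [[0, 0, 0], 0, 0.3]
  ]
}}

```text
clock: 11.25
eef_pos: [487.1, 55.5, 343.9]
tcp_rot: [3.124, -0.006, 1.372]
contact_force: [0.2, -0.6, -0.0]
opening: 0.442
```

Run:
```python
from h import *
s=sense(); print(s["eef_pos"],s["tcp_rot"],s["contact_force"],s["opening"])
g=grab_frame("wrist"); cv2.imwrite("pics/p1.png",g); print(pj("wrist",(545,235,60)))
np.save("wm.npy",camera_model("wrist"),allow_pickle=True)
```

```text
[487.07244713  55.47877033 343.92114494] [ 3.12362666 -0.00580481  1.37166877] [ 0.20091743 -0.64958303 -0.01851289] 0.4415168334463611
[345.4 -96.3]
```

View pics/p1.png

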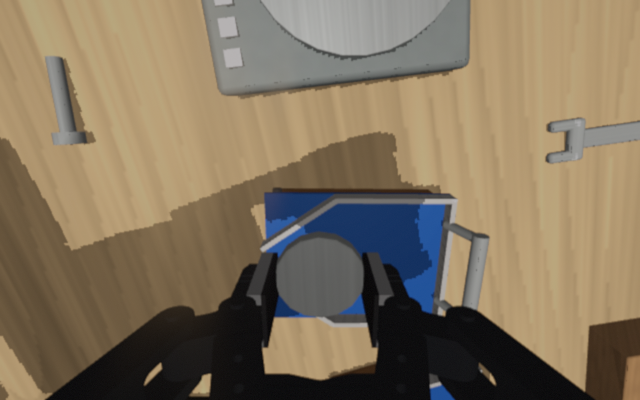

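The disc is held level between the pads at (320,275), and the scale pan shows at the top centre. I move closer to the pan and locate it numerically as a 75 mm circle in the z=60 plane.

>>> {"fn": "step_arm", "kwargs": {
  "commands": [
    [[40, 5, 0], 0, 0.3],
    [[40, 5, 0], 0, 0.3],
    [[30, 5, 0], 0, 0.3],
    [[0, 0, 0], 0, 0.3],
    [[0, 0, 0], 0, 0.3]
  ]
}}

```text
clock: 11.92
eef_pos: [522.3, 158.6, 343.9]
tcp_rot: [3.127, -0.003, 1.367]
contact_force: [-0.0, 0.6, -1.6]
opening: 0.438
```

Run:
```python
from h import *
s=sense(); print(s["eef_pos"],s["tcp_rot"],s["opening"])
def rect(n,g,m):
    w=np.float32([[430,120],[660,120],[660,350],[430,350]])
    px=np.float32([pj(n,(*p,60),m) for p in w]); H=cv2.getPerspectiveTransform(px,(w-[430,120]).astype('f4')*2)
    return cv2.warpPerspective(g,H,(460,460))
out=[]
for n in("wrist","scene","side"):
    m=camera_model(n); g=grab_frame(n); r=rect(n,g,m); q=cv2.GaussianBlur(cv2.cvtColor(r,6),(7,7),0)
    c=cv2.HoughCircles(q,3,1,5,param1=60,param2=.5,minRadius=140,maxRadius=160)  if 0 else cv2.HoughCircles(q,cv2.HOUGH_GRADIENT,1,5,param1=50,param2=12,minRadius=144,maxRadius=156)
    if c is not None:
        for x,y,R in c[0][:3]: print(n,(x/2+430).round(1),(y/2+120).round(1),R/2)
        x,y,R=c[0][0]; cv2.circle(r,(int(x),int(y)),int(R),(0,0,255),1)
    out.append(cv2.resize(r,(266,266)))
cv2.imwrite("pics/pan.png",np.hstack(out))
```

```text
[522.29823583 158.64106002 343.88728435] [ 3.12719072e+00 -2.99191020e-03  1.36670341e+00] 0.4380645974237688
wrist 550.8 223.8 74.35
wrist 551.2 227.2 77.7
wrist 553.2 222.8 76.6
scene 549.2 224.2 75.5
scene 552.2 224.8 72.8
scene 546.8 224.8 77.7
```

View pics/pan.png

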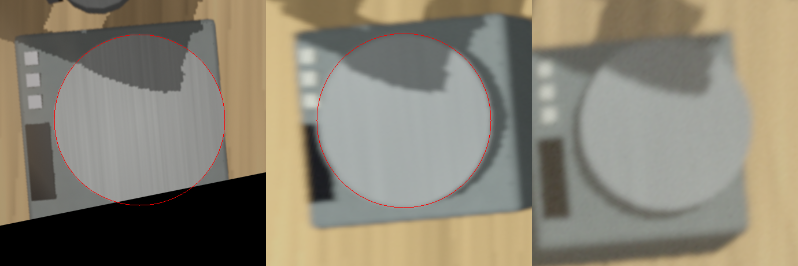

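Pan centre is at about (550,224), with the wrist and scene fits agreeing within 2 mm. I move over it and descend. The disc's bottom should touch at TCP z≈232.

>>> {"fn": "step_arm", "kwargs": {
  "commands": [
    [[35, 7, 0], 0, 0.3],
    [[35, 7, 0], 0, 0.3],
    [[0, 0, 15], 0, 0.3],
    [[0, 0, 25], 0, 0.3],
    [[0, 0, 25], 0, 0.3],
    [[0, 0, 20], 0, 0.3],
    [[0, 0, 10], 0, 0.3],
    [[0, 0, 5], 0, 0.3],
    [[0, 0, 0], 0, 0.3],
    [[0, 0, 0], 0, 0.3]
  ]
}}

```text
clock: 13.32
eef_pos: [550.4, 217.0, 240.8]
tcp_rot: [3.129, -0.0, 1.359]
contact_force: [0.1, -0.6, -0.4]
opening: 0.44
```

>>> {"fn": "step_arm", "kwargs": {
  "commands": [
    [[6, 0, 2], 0, 0.3],
    [[0, 0, 2], 0, 0.3],
    [[0, 0, 2], 0, 0.3],
    [[0, 0, 1], 0, 0.3],
    [[0, 0, 0], 0, 0.3],
    [[0, 0, 0], 0, 0.3]
  ]
}}

```text
clock: 14.08
eef_pos: [552.2, 223.7, 234.5]
tcp_rot: [3.127, -0.001, 1.36]
contact_force: [-0.0, 0.7, -1.2]
opening: 0.44
```

>>> {"fn": "step_arm", "kwargs": {
  "commands": [
    [[0, 0, 1], 0, 0.3],
    [[0, 0, 0.7], 0, 0.3],
    [[0, 0, 0], 0, 0.3]
  ]
}}

```text
clock: 14.45
eef_pos: [552.3, 223.7, 232.8]
tcp_rot: [3.127, -0.002, 1.359]
contact_force: [0.6, 0.2, 0.1]
opening: 0.447
```

>>> {"fn": "step_arm", "kwargs": {
  "commands": [
    [[0, 0, 0.7], 0, 0.3],
    [[0, 0, 0], 0, 0.3]
  ]
}}

```text
clock: 14.7
eef_pos: [552.4, 223.7, 232.8]
tcp_rot: [3.127, -0.002, 1.359]
contact_force: [0.0, -0.2, -0.1]
opening: 0.446
```

>>> {"fn": "step_arm", "kwargs": {
  "commands": [
    [[0, 0, 1], 0, 0.3],
    [[0, 0, 0], 0, 0.3]
  ]
}}

```text
clock: 14.95
eef_pos: [552.5, 223.7, 232.7]
tcp_rot: [3.126, -0.002, 1.359]
contact_force: [-0.5, -0.6, -1.4]
opening: 0.445
```

The arm no longer sinks and the opening shifted slightly, so the disc is on the pan. I release gently and then rise straight up.

>>> {"fn": "step_arm", "kwargs": {
  "commands": [
    [[0, 0, 0], 0, 0.5],
    [[0, 0, 0], 0, 0.55],
    [[0, 0, 0], 0, 0.65],
    [[0, 0, 0], 0, 0.75],
    [[0, 0, 0], 0, 0.75],
    [[0, 0, -5], 0, 0.75],
    [[0, 0, -15], 0, 0.75],
    [[0, 0, -30], 0, 0.75],
    [[0, 0, -40], 0, 0.75],
    [[-40, 0, -20], 0, 0.75],
    [[-60, 0, 0], 0, 0.75],
    [[0, 0, 0], 0, 0.75],
    [[0, 0, 0], 0, 0.75]
  ]
}}

```text
clock: 16.58
eef_pos: [530.2, 124.4, 353.3]
tcp_rot: [3.119, -0.005, 1.36]
contact_force: [0.1, -0.0, 0.3]
opening: 0.752
```

Run:
```python
from h import *
s=sense(); print(s["eef_pos"],s["tcp_rot"],s["contact_force"],s["opening"])
ms={n:camera_model(n) for n in("wrist","scene","side")}
for n in ms:
    g=grab_frame(n); cv2.imwrite(f"pics/end_{n}.png",g); w=np.float32([[470,145],[630,145],[630,305],[470,305]])
    H=cv2.getPerspectiveTransform(np.float32([pj(n,(*p,68),ms[n]) for p in w]),(w-[470,145]).astype('f4')*3)
    q=cv2.GaussianBlur(cv2.cvtColor(cv2.warpPerspective(g,H,(480,480)),6),(7,7),0)
    c=cv2.HoughCircles(q,cv2.HOUGH_GRADIENT,1,10,param1=40,param2=14,minRadius=54,maxRadius=66)
    print(n,"disc",None if c is None else [(round(x/3+470,1),round(y/3+145,1),round(R/3,1)) for x,y,R in c[0][:3].tolist()])
# tray: bar seen where level tray predicts
n="side"; g=cv2.imread("pics/end_side.png").astype(int); a=cv2.imread("pics/side0.png").astype(int)
print("side bar region diff",np.abs(g-a)[148:178,240:270].mean(), "scene",np.abs(cv2.imread("pics/end_scene.png").astype(int)-cv2.imread("pics/scene0.png"))[258:290,255:300].mean())
```

```text
[530.2057174  124.41448332 353.27528735] [ 3.11900166 -0.00514062  1.36043282] [ 0.10997631 -0.04724102  0.26152767] 0.75162311901321
wrist disc [(555.5, 222.2, 18.7), (552.5, 220.5, 21.4), (551.5, 223.8, 21.8)]
scene disc [(554.8, 223.2, 19.4)]
side disc None
side bar region diff 34.206296296296294 scene 12.797453703703704
```

The disc is found at about (555,222), within 5 mm of the pan centre, and the arm is clear. One numeric check remains: that the tray is level.

Run:
```python
from h import *
for n,b in(("side",(235,140,330,225)),("scene",(235,205,345,290))):
    x0,y0,x1,y1=b
    for k in(f"pics/{n}0.png",f"pics/end_{n}.png"):
        h=cv2.cvtColor(cv2.imread(k)[y0:y1,x0:x1],cv2.COLOR_BGR2HSV); m=cv2.inRange(h,(100,110,40),(130,255,255))
        nc,l,st,ce=cv2.connectedComponentsWithStats(m); i=1+st[1:,4].argmax(); print(k,st[i]+[x0,y0,0,0,0],(ce[i]+[x0,y0]).round(1))
# bar-region match over small shifts, side view gradients
a=[cv2.Laplacian(cv2.GaussianBlur(cv2.cvtColor(cv2.imread(f"pics/{p}.png"),6),(3,3),0),cv2.CV_32F) for p in("side0","end_side")]
for nm,(x,y,w,h) in {"bar":(238,146,40,36),"mouth":(280,185,40,36)}.items():
    r=cv2.matchTemplate(a[1][y-12:y+h+12,x-12:x+w+12],a[0][y:y+h,x:x+w],cv2.TM_CCOEFF_NORMED); v=cv2.minMaxLoc(r); print(nm,round(v[1],2),np.array(v[3])-12)
print("bar rise at .06 rad in side px:",pj("side",(595.8,-31.4,88.7))-pj("side",(596.4,-31.4,79)))
```

```text
pics/side0.png [279 140  51   7 245] [305.3 142.1]
pics/end_side.png [ 247  164   56   32 1070] [276.1 180.8]
pics/scene0.png [ 260  218   58   49 1406] [291.3 238. ]
pics/end_scene.png [ 259  218   59   49 1687] [292.1 239.4]
bar 0.38 [0 0]
mouth 0.56 [0 0]
bar rise at .06 rad in side px: [-0.1 -2.8]
```

The bar and mouth match their starting positions with zero shift, and the scene blue mask has nearly the same extent, so the tray is down. Handing in.

```bash
python3 -c "
from rig import *
s=sense(); print(s['clock'],s['contact_force']); print(sign_off())"
```

```text
16.725 [ 0.57374659  0.98811889 -0.15921572]
the job is handed in; nothing more can be done
None
```

The disc is on the scale pan and the job is handed in, at 16.7 s of the 53 s allowed. I gripped the bar of the blue tray holding the solid disc and lifted it along its arc to about 0.53 rad. The disc slid into the mouth, and I lowered the tray and let go. I then gripped the disc along the tray's x axis, carried it to the pan, lowered it until the arm stopped sinking, opened the fingers and backed away.

**Disc:** The wrist and scene cameras put it at about (552–555, 222–223) mm; the pan centre fits at about (550, 224). That is within about 5 mm, against 40 mm allowed.

**Tray:** The side view matched the start picture with zero shift at both bar and mouth, where 0.06 rad would move the bar about 3 px. The match scores were low (0.38 and 0.56), probably because the shadows had changed.

**Arm:** It was clear of everything at hand-in, with about 1 N of sensor noise.

**Checks that failed or disagreed:**
- The side camera did not find the disc on the pan.
- Two plain picture comparisons, meant to show the tray had not moved, were inconclusive.
- The last picture could not be viewed because the limit of 12 was reached, so the disc's flatness was not seen directly. I infer it from the disc being lowered onto the pan with the tool tilted about 1 degree (0.015 rad).

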